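# Offer up a bar clamp, level, over the glue-up rack

## Robot

A 6-joint arm with a two-finger parallel gripper is mounted at the origin on the work surface. World frame = base frame: x ahead of the robot, y to its left, z up, the work surface at z = 0. Lengths are in mm, angles in degrees, forces in N, time in s.
With the tool pointing down it reaches from about 350 to 850 mm from the base axis. Payload 8.1 kg.
Tool frame: the origin (TCP) lies midway between the tips of the shut fingers; the grasp point (between the pads) lies 19 mm behind it; x points along the fingers, y is the direction in which the jaws open and shut, and the axes are right-handed (so a half turn about x gives the same grasp; the last joint's range is limited). The gripper opens to 85 mm and grips with 20 to 120 N. Pads are 22 mm wide; open, the fingers measure 114 mm over their backs; the gripper's body (76 mm by 85 mm) begins 54 mm behind the grasp point. The pads swing forward as they close: fully open they stand 13 mm farther back than shut.
Start: joints at [66.555, 7.471, 85.268, -0, 87.261, -4.893], TCP at [190.881, 568.832, 231.292] pointing down, gripper open.
Joint ranges: [-169.43, 169.43], [-51.17, 129.36], [1.28, 143.12], [-76.62, 256.62], [0, 156.53], [-152.29, 152.29]. Speed limits (degrees/s): [136.94, 136.94, 159.86, 180, 180, 180].

## Interface

Orientations are given as [roll, pitch, yaw] about the fixed x, y, z axes, in that order (R = Rz(yaw) Ry(pitch) Rx(roll)).
In Python, from bench import sense, snapshot, hand_in gives the robot as it stands.
- The arm moves only by the tool drive_tool, never from a script. Its argument "deltas" is a list of rows, each a list of 7 numbers: the closure in counts, from 0 (fully open) to 255 (shut), then the shift along the tool's x, y, z in m, then the turn, a rotation vector about the tool's x, y, z in rad. A call has exactly 10 rows; each row is the pose to reach, as a shift and turn from the pose commanded when the call began, along the tool's axes at that moment; what a row does not reach only later rows make up. A row lasts 1/12 s, in which the tool goes at most 41.7 mm and 7.16 degrees, less where a joint would pass 70% of its speed; a pose out of reach is approached as far as the arm can. A call with a gripper value outside its range is refused whole. The fingers move at their own pace and stop on an object; "squeeze" is the grip in N (left out, the last holds). Time passes only in rows, so rows that repeat a pose let the fingers close, or fill a call up. It gives the time, the measured TCP pose, the force and the opening at its end, in the units of the state.
- sense(): the state, without advancing time (a new reading comes with each control period).
- snapshot(name): name is "scene" or "side" or "wrist"; returns a dict with "frame" (420x560x3 uint8, blue, green, red), "fx", "fy", "cx", "cy" (pixels), "rvec" (rotation vector, rad) and "tvec" (3), from world to camera coordinates, as OpenCV has them. Camera axes: x right, y down, z forward; pixel columns grow to the right and rows downward; lengths in mm; the calibration is good to about 2 mm. The wrist camera is an equidistant fisheye: a pixel r from the principal point sees the ray r / f radians off the axis. A picture is of the moment at which its call begins. There is no depth.
- hand_in(): hands the job in, once; it reports no verdict.
The state is a dict: "time": time; "joint_pos": joint angles; "qd": joint speeds; "joint_efforts": joint torques, N m; "tool_pos": TCP position; "tcp_rot": TCP orientation; "ft_force": force on the tool from outside, world axes, zero at the start; "wrist_torque": the same for the moment, N m; "finger_gap": finger opening in mm.
Only numpy, scipy, OpenCV 4.12 (cv2) and the standard library are available. Lean on these libraries where they do the work, as an engineer would, in place of code of your own. Each camera call takes 0.05 s, during which the arm holds its last target.

## Task

I am getting ready for a glue-up: pick up the bar clamp by its bar, at the balance point for where its sliding jaw stands now, and hold it level over the glue-up rack, its bar lined up above both notches with the fixed head at the stop-block end and the underside of the bar about 4 cm above the tops of the bearers, so that I can lay paper in the notches. Do not touch the rack or disturb the mallet, the glue bottle or the chisel. Finish while still holding the clamp steady there: do not lower it or let go.

Things in the scene. Friction and masses are not known exactly. Their poses are not given: they have to be found in the camera images.
- clamp: Joiner's bar clamp lying on the feet of its two dark iron jaws. Aluminium bar along own x, from -220 to +185 mm, 20 mm wide, underside 20 and top 48 mm above the feet. Fixed head (iron jaw) at the -x end, x = -220 to -180 mm; the other jaw slides (jaw). Origin: on the bar's centre line at the level of the feet (bench); z up. Mass 0.88 kg. Balance point: own x = -96.9 mm + 0.386 times jaw.
- jaw (a joint): Place of the clamp's sliding jaw in m, 0 to 0.145, growing away from the fixed head: the jaw's middle is at the clamp's own x = -30 mm + this value. Stiff friction (15 N) keeps it in place. The bar is bare for 40 mm or more on either side of the balance point.
- jaw_foot (a point): Middle of the underside of the sliding jaw: dark iron, 36 mm long (along the bar), 44 mm wide, 77 mm tall; mass 0.34 kg of the whole.
- bar_head (a point): Middle of the underside of the bar at the clamp's own x = -155 mm; goes over the notch at the stop-block end. The fixed head beside it is 44 mm wide, 77 mm tall; its screw and T-handle (60 mm across, 63 mm up) stick out to x = -256 mm.
- bar_tail (a point): Middle of the underside of the bar at the clamp's own x = +155 mm, near the bar's free end: the place that goes over the other notch.
- rack: Wooden glue-up rack fixed to the bench: base board 400 x 110 x 18 mm, two bearers across it at own x = -155 and +155 mm, 24 mm thick, 120 mm wide, tops 85 mm above the bench, each with a notch 44 mm wide, 25 mm deep in the middle of its top. A low stop block (top 48 mm up) stands at the -x end. Origin: on the bench midway between the bearers; x away from the stop block, z up.
- notch_head (a point): Middle of the notch in the bearer next to the stop block, at the level of the bearer's top (85 mm above the bench).
- notch_tail (a point): Middle of the notch in the other bearer, at the level of the bearer's top (85 mm above the bench).
- mallet: Wooden mallet standing on its head, 75 x 120 x 75 mm, its handle pointing up to 245 mm. Leave it alone. Origin: centre of its underside.
- glue: White glue bottle, 60 mm across and 130 mm tall, standing. Leave it alone. Origin: centre of its underside.
- chisel: Chisel lying on the bench, 260 mm long and 28 mm thick, blade towards its own +x. Leave it alone. Origin: on the bench under the root of the blade.

How it is judged:
By the outcome, as a careful person would: the job done as asked, in the order asked, and still so for the second after the job is handed in, while the arm keeps its last pose, push and grip.
It also fails if it takes over 40 s, if anything falls off the work surface, if the arm or the gripper's body presses on something with over 40 N, if the wrist force passes 120 N, or if a joint passes its speed limit or range.

## Working session

There is one attempt and no reset: what is moved stays moved. The work goes in short steps, Python scripts to look and compute and a tool call to move; the robot and the scene stay as the last step left them, time stands still between calls to the robot, and variables do not carry over. Pictures are saved under pics/ and viewed, and the job is handed in when it is done.

Besides the shell and the picture viewer there is one more tool, called after "Request:" by a JSON object that holds its "name" and its "arguments". drive_tool: Moves the arm, as the interface text tells. Its arguments: {"type":"object","properties":{"deltas":{"type":"array","items":{"type":"array","items":{"type":"number"}}},"squeeze":{"type":"number"}},"required":["deltas"]}

```bash
ls; mkdir -p pics; python3 - <<'E'
from bench import sense, snapshot
import cv2, json, pickle
print(sense())
for n in ("scene","side","wrist"):
    s=snapshot(n); cv2.imwrite(f"pics/{n}0.png",s["frame"]); pickle.dump(s,open(f"{n}0.pkl","wb"))
    print(n,{k:v for k,v in s.items() if k!="frame"})
E
```

```text
pics
{'time': 0.0, 'joint_pos': array([ 6.65567861e+01,  7.51760911e+00,  8.53323715e+01,  1.48915355e-03,
        8.72621257e+01, -4.89393596e+00]), 'qd': array([ 0.00306711, -0.12889973, -0.03190765, -0.03363318,  0.04598939,
        0.06390538]), 'joint_efforts': array([-3.00044303e-04, -5.69416416e+01, -5.00536680e+01, -4.98537102e-04,
        1.54591666e-02, -7.62742206e-05]), 'tool_pos': array([190.61903878, 568.30344982, 230.18874222]), 'tcp_rot': array([ -95.6540339 ,   89.88788387, -114.2033844 ]), 'ft_force': array([-4.45148746e-04, -6.81972712e-01, -7.26359277e-01]), 'wrist_torque': array([ 0.01637986, -0.01496087,  0.0282308 ]), 'finger_gap': 85.26621493849909}
scene {'fx': 462.32908998885983, 'fy': 462.32908998885983, 'cx': 282.882649462462, 'cy': 205.22127823621202, 'rvec': array([ 1.49831939,  2.08435017, -0.87442632]), 'tvec': array([ 202.12901942, -322.60931107, 2279.6365588 ])}
side {'fx': 442.6015101689748, 'fy': 442.6015101689748, 'cx': 279.72971752756325, 'cy': 197.6016953075606, 'rvec': array([ 2.12752252, -0.09577061,  0.06785193]), 'tvec': array([-592.48097679,   98.52755556, 1681.81485929])}
wrist {'fx': 325.19226210127806, 'fy': 325.19226210127806, 'cx': 274.6922055089111, 'cy': 212.56963676209514, 'rvec': array([-2.347669  , -1.68985616, -0.2488418 ]), 'tvec': array([-598.81452844,  -37.8788716 ,  378.6302619 ])}
```

View pics/scene0.png

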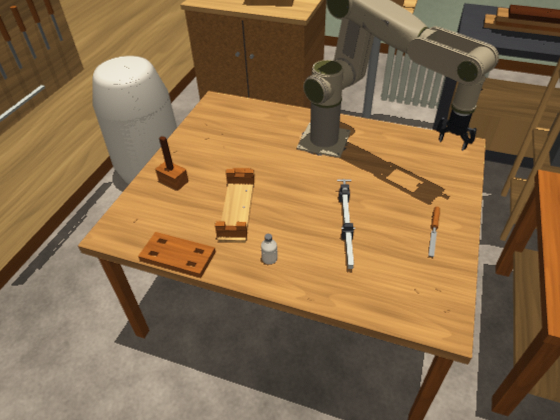

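View pics/side0.png

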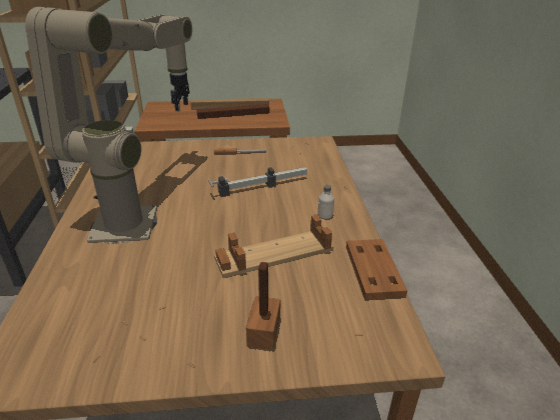

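View pics/wrist0.png

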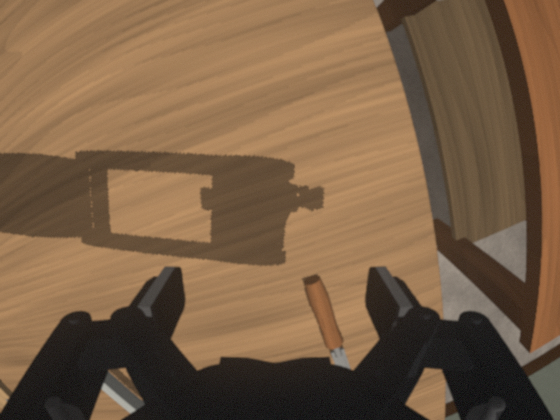

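```bash
python3 - <<'E'
import cv2,pickle
s=pickle.load(open("scene0.pkl","rb"))["frame"]; d=pickle.load(open("side0.pkl","rb"))["frame"]
a=s[160:280,210:380]; cv2.imwrite("pics/sc_zoom.png",cv2.resize(a,None,fx=4.7,fy=4.7,interpolation=cv2.INTER_CUBIC))
b=d[160:280,200:350]; cv2.imwrite("pics/sd_zoom.png",cv2.resize(b,None,fx=5,fy=5,interpolation=cv2.INTER_CUBIC))
E
```

```text
(no output)
```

View pics/sc_zoom.png

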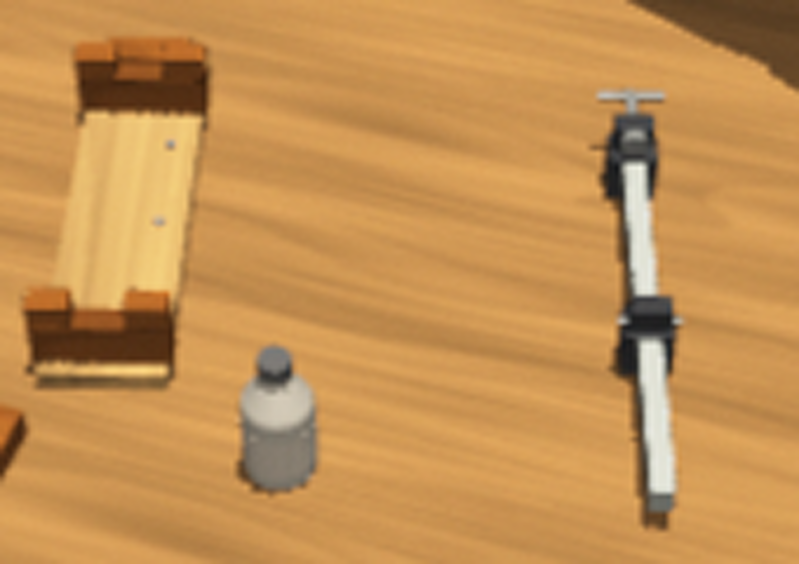

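View pics/sd_zoom.png

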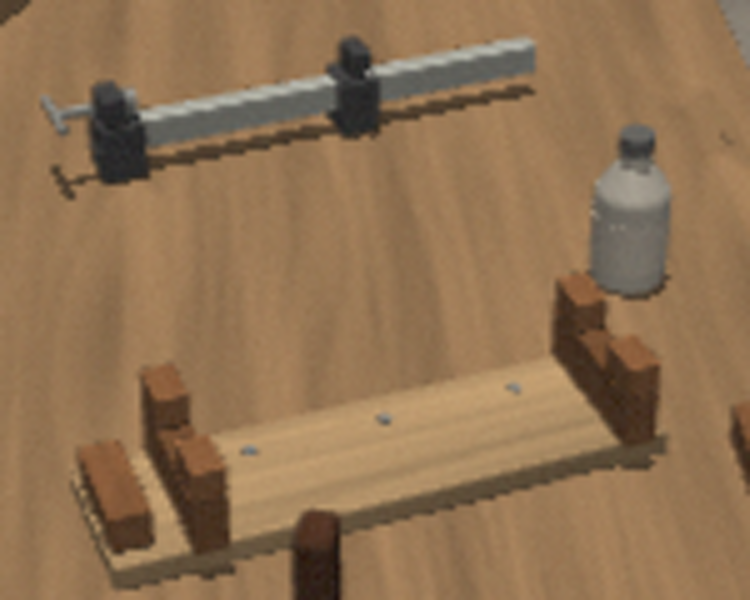

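```bash
cat > h.py <<'E'
import numpy as np,cv2,pickle
def RT(s):
    R,_=cv2.Rodrigues(np.array(s["rvec"],float)); return R,np.array(s["tvec"],float)
def rays(s,px,fish=False):
    px=np.atleast_2d(np.array(px,float)); u=(px[:,0]-s["cx"])/s["fx"]; v=(px[:,1]-s["cy"])/s["fy"]
    if fish:
        r=np.hypot(u,v)+1e-12; d=np.c_[np.sin(r)*u/r,np.sin(r)*v/r,np.cos(r)]
    else: d=np.c_[u,v,np.ones(len(u))]
    R,t=RT(s); return -R.T@t, d@R
def plane(s,px,z,fish=False):
    c,d=rays(s,px,fish); return c+d*((z-c[2])/d[:,2])[:,None]
def proj(s,P,fish=False):
    R,t=RT(s); p=np.atleast_2d(P)@R.T+t
    if fish:
        r=np.hypot(p[:,0],p[:,1])+1e-12; th=np.arctan2(r,p[:,2]); return np.c_[s["fx"]*th*p[:,0]/r+s["cx"],s["fy"]*th*p[:,1]/r+s["cy"]]
    return np.c_[s["fx"]*p[:,0]/p[:,2]+s["cx"],s["fy"]*p[:,1]/p[:,2]+s["cy"]]
def tri(s1,p1,s2,p2):
    c1,d1=rays(s1,p1);c2,d2=rays(s2,p2);out=[]
    for a,b in zip(d1,d2):
        k=np.linalg.lstsq(np.c_[a,-b],c2-c1,rcond=None)[0]
        P,Q=c1+k[0]*a,c2+k[1]*b; out.append(np.r_[(P+Q)/2,np.linalg.norm(P-Q)])
    return np.array(out)
E
python3 - <<'E'
from h import *
sc=pickle.load(open("scene0.pkl","rb"));sd=pickle.load(open("side0.pkl","rb"))
np.set_printoptions(precision=1,suppress=True)
Z=lambda x,y:((x+.5)/4.7-.5+210,(y+.5)/4.7-.5+160)
Y=lambda x,y:((x+.5)/5-.5+200,(y+.5)/5-.5+160)
print("cams",rays(sc,[0,0])[0],rays(sd,[0,0])[0])
print("scene bar z48: tail L,R ; head-side L,R\n",plane(sc,[Z(647,493),Z(674,493),Z(622,163),Z(648,163)],48))
print("side bar z48: tail end top, head top far edge",plane(sd,[Y(533,38),Y(147,112)],48))
print("jaw feet side z0 (L,R near corners) head, jaw\n",plane(sd,[Y(97,182),Y(147,177),Y(340,136),Y(379,130)],0))
# rack: bearer tops z85
print("rack scene tops: head bearer outer corners top(far L, far R, near L, near R)\n",plane(sc,[Z(78,43),Z(207,40),Z(78,62),Z(207,58)],85))
print("tail bearer\n",plane(sc,[Z(27,290),Z(168,290),Z(27,312),Z(173,310)],85))
print("rack side: head bearer tops: farL, nearR..\n",plane(sd,[Y(142,370),Y(178,364),Y(195,473),Y(228,462)],85))
print(plane(sd,[Y(558,280),Y(590,275),Y(622,375),Y(658,355)],85))
print("glue base",plane(sc,[Z(277,480)],0),"mallet",plane(sd,[(264,320)],0), "mallet handle top",plane(sd,[(264,266)],245),plane(sc,[(164,138)],245))
E
```

```text
cams [1789.5  433.4 1397. ] [  447.9 -1423.8   980.5]
scene bar z48: tail L,R ; head-side L,R
 [[750.2 293.5  48. ]
 [743.7 313.3  48. ]
 [398.8 186.6  48. ]
 [391.7 208.6  48. ]]
side bar z48: tail end top, head top far edge [[743.4 308.4  48. ]
 [399.8 202.2  48. ]]
jaw feet side z0 (L,R near corners) head, jaw
 [[355.7 171.2   0. ]
 [397.4 175.9   0. ]
 [564.4 231.    0. ]
 [599.2 238.6   0. ]]
rack scene tops: head bearer outer corners top(far L, far R, near L, near R)
 [[ 435.3 -322.6   85. ]
 [ 394.9 -210.2   85. ]
 [ 459.7 -311.7   85. ]
 [ 418.4 -200.9   85. ]]
tail bearer
 [[ 733.8 -235.7   85. ]
 [ 697.8 -124.8   85. ]
 [ 756.1 -225.3   85. ]
 [ 717.1 -112.5   85. ]]
rack side: head bearer tops: farL, nearR..
 [[ 398.7 -211.4   85. ]
 [ 422.9 -206.6   85. ]
 [ 432.4 -323.5   85. ]
 [ 453.5 -314.2   85. ]]
[[ 695.7 -127.3   85. ]
 [ 719.7 -122.9   85. ]
 [ 721.1 -243.4   85. ]
 [ 749.8 -222.9   85. ]]
glue base [[793.4   2.4   0. ]] mallet [[ 499.  -524.5    0. ]] mallet handle top [[ 497.9 -571.9  245. ]] [[ 500.8 -555.4  245. ]]
```

```bash
cat >> h.py <<'E'
from scipy.spatial.transform import Rotation as Ro
def down(yaw_y):
    "tool R with x down, y axis at world angle yaw_y (deg)"
    a=np.radians(yaw_y); x=np.array([0,0,-1.]); y=np.array([np.cos(a),np.sin(a),0]); return np.c_[x,y,np.cross(x,y)]
def delta(p0,R0,p1,R1):
    d=R0.T@(np.array(p1,float)-np.array(p0,float))/1000; return d, Ro.from_matrix(R0.T@R1).as_rotvec()
E
python3 - <<'E'
from h import *
from bench import sense
np.set_printoptions(precision=4,suppress=True)
s=sense(); R=Ro.from_euler('xyz',s["tcp_rot"],degrees=True).as_matrix(); print(R)
print("y angle",np.degrees(np.arctan2(R[1,1],R[0,1])))
w=pickle.load(open("wrist0.pkl","rb")); c,d=rays(w,[w["cx"],w["cy"]],True)
print("wristcam in tool frame",R.T@(c-s["tool_pos"]),"axis",R.T@d[0])
a0=np.degrees(np.arctan2(R[1,1],R[0,1]))
for ya in (106.7,-73.3):
    print(ya,delta([190.881,568.832,231.292],down(a0),[491,226.5,260],down(ya)))
E
```

```text
[[-0.0006  0.3182  0.948 ]
 [-0.0014  0.948  -0.3182]
 [-1.     -0.0015 -0.0001]]
y angle 71.44683829828772
wristcam in tool frame [-142.4828   -0.7428  -73.6328] axis [0.9572 0.0009 0.2894]
106.7 (array([-0.0287, -0.229 ,  0.3934]), array([-0.6153,  0.    ,  0.    ]))
-73.3 (array([-0.0287, -0.229 ,  0.3934]), array([2.5263, 0.    , 0.    ]))
```

```bash
cat >> h.py <<'E'
def rows(g,d,rv,fr):
    for f in fr: print("[%d,"%g+",".join("%.4f"%v for v in np.r_[d,rv]*f)+"],",end=" ")
    print()
E
python3 - <<'E'
from h import *
rows(0,[-.03,-.13,.21],[-.36,0,0],[.02,.08,.18,.30,.42,.54,.66,.78,.89,1])
E
```

```text
[0,-0.0006,-0.0026,0.0042,-0.0072,0.0000,0.0000], [0,-0.0024,-0.0104,0.0168,-0.0288,0.0000,0.0000], [0,-0.0054,-0.0234,0.0378,-0.0648,0.0000,0.0000], [0,-0.0090,-0.0390,0.0630,-0.1080,0.0000,0.0000], [0,-0.0126,-0.0546,0.0882,-0.1512,0.0000,0.0000], [0,-0.0162,-0.0702,0.1134,-0.1944,0.0000,0.0000], [0,-0.0198,-0.0858,0.1386,-0.2376,0.0000,0.0000], [0,-0.0234,-0.1014,0.1638,-0.2808,0.0000,0.0000], [0,-0.0267,-0.1157,0.1869,-0.3204,0.0000,0.0000], [0,-0.0300,-0.1300,0.2100,-0.3600,0.0000,0.0000],
```

Request:
{"name": "drive_tool", "arguments": {"deltas": [[0,-0.001,-0.003,0.004,-0.007,0,0],[0,-0.003,-0.01,0.017,-0.029,0,0],[0,-0.006,-0.023,0.038,-0.065,0,0],[0,-0.009,-0.039,0.063,-0.108,0,0],[0,-0.013,-0.055,0.088,-0.151,0,0],[0,-0.016,-0.07,0.113,-0.194,0,0],[0,-0.02,-0.086,0.139,-0.238,0,0],[0,-0.023,-0.101,0.164,-0.281,0,0],[0,-0.027,-0.116,0.187,-0.32,0,0],[0,-0.03,-0.13,0.21,-0.36,0,0]]}}

```text
time: 0.98
tool_pos: [349.4, 377.2, 261.6]
tcp_rot: [-1.9, 90.0, 0.3]
ft_force: [-0.3, -0.6, 0.6]
finger_gap: 85.2
```

```bash
cat >> h.py <<'E'
import json,os
def cmd():
    "commanded pose from moves.json list of [dx,dy,dz,rx,ry,rz] final rows"
    p=np.array([190.881,568.832,231.292]); R=down(66.555+4.893)
    for m in json.load(open("moves.json")):
        p=p+R@np.array(m[:3])*1000; R=R@Ro.from_rotvec(m[3:]).as_matrix()
    return p,R
def ya(R): return np.degrees(np.arctan2(R[1,1],R[0,1]))
E
echo '[[-0.03,-0.13,0.21,-0.36,0,0]]' > moves.json
python3 - <<'E'
from h import *
np.set_printoptions(precision=4,suppress=True)
p,R=cmd(); print(p,ya(R)); print(delta(p,R,[491,226.5,260],down(106.7)))
E
```

```text
[348.6069 378.7727 261.292 ] 92.07448062470965
(array([ 0.0013, -0.1573,  0.1368]), array([-0.2553,  0.    ,  0.    ]))
```

Request:
{"name": "drive_tool", "arguments": {"deltas": [[0,0,-0.022,0.019,-0.036,0,0],[0,0,-0.044,0.038,-0.071,0,0],[0,0,-0.066,0.057,-0.107,0,0],[0,0,-0.088,0.077,-0.143,0,0],[0,0,-0.11,0.096,-0.178,0,0],[0,0,-0.13,0.113,-0.21,0,0],[0,0,-0.145,0.126,-0.235,0,0],[0,0,-0.154,0.134,-0.25,0,0],[0,0,-0.157,0.137,-0.255,0,0],[0,0,-0.157,0.137,-0.255,0,0]]}}

```text
time: 1.82
tool_pos: [491.6, 225.9, 261.1]
tcp_rot: [-169.1, 90.0, -152.5]
ft_force: [0.2, 0.3, 0.8]
finger_gap: 85.7
```

```bash
echo '[[-0.03,-0.13,0.21,-0.36,0,0],[0,-0.157,0.137,-0.255,0,0]]' > moves.json
python3 - <<'E'
from h import *
from bench import sense,snapshot
np.set_printoptions(precision=3,suppress=True)
print(cmd()[0],ya(cmd()[1])); s=snapshot("wrist"); pickle.dump(s,open("wrist1.pkl","wb")); cv2.imwrite("pics/wrist1.png",s["frame"])
q=sense(); print(q["time"],q["joint_pos"],q["tool_pos"],q["tcp_rot"])
E
```

```text
[491.2   226.835 261.292] 106.68490440054565
1.8667 [ 19.334  -2.313  92.246   0.015  90.091 -87.286] [491.075 226.662 261.144] [151.188  89.972 167.809]
```

View pics/wrist1.png

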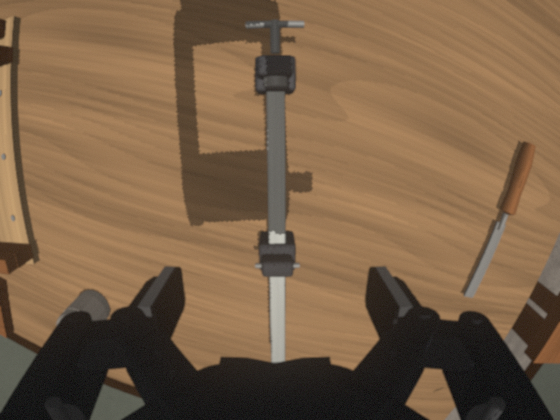

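```bash
python3 - <<'E'
from h import *
np.set_printoptions(precision=1,suppress=True)
s=pickle.load(open("wrist1.pkl","rb")); f=s["frame"]
cv2.imwrite("pics/w1zoom.png",cv2.resize(f[10:290,235:320],None,fx=2,fy=2,interpolation=cv2.INTER_CUBIC) if 0 else cv2.resize(f[200:300,225:335],None,fx=6,fy=6,interpolation=cv2.INTER_CUBIC))
hsv=cv2.cvtColor(f,cv2.COLOR_BGR2HSV)
L=[];Rr=[]
for r in list(range(100,222,4))+list(range(285,356,4)):
    m=(hsv[r,240:315,1]<70)&(hsv[r,240:315,2]>60)
    i=np.where(m)[0]
    if len(i)>5: L.append((240+i[0]-.5,r)); Rr.append((240+i[-1]+.5,r))
A=plane(s,L,48,True);B=plane(s,Rr,48,True)
W=np.hypot(*(A-B)[:,:2].T); print("width",W)
M=((A+B)/2)[:,:2]; v=cv2.fitLine(M.astype(np.float32),cv2.DIST_HUBER,0,.01,.01).ravel(); 
if v[0]<0: v[:2]*=-1
print("yaw",np.degrees(np.arctan2(v[1],v[0])),"pt",v[2:])
n=np.array([-v[1],v[0]]); print("resid",(M-v[2:])@n)
E
```

```text
width [20.4 20.4 20.4 19.4 19.4 20.5 19.5 19.5 19.5 19.5 19.6 19.6 20.7 19.7
 20.8 20.9 20.9 21.  21.  21.1 21.2 21.2 21.3 20.2 21.4 20.4 21.6 20.5
 20.6 20.6 19.6 20.  21.3 21.5 21.6 21.8 21.9 22.1 22.2 19.8 19.9 20.1
 20.2 20.4 20.5 20.7 19.5 19.7 21.3]
yaw 17.18399 pt [505.4 231.3]
resid [-0.2 -0.3 -0.3  0.2  0.1 -0.4  0.1  0.  -0.  -0.1 -0.1 -0.2 -0.7 -0.2
  0.3  0.2  0.2  0.2  0.1  0.1  0.  -0.  -0.   0.5 -0.1  0.4 -0.2  0.3
  0.3  0.3 -0.4 -0.4  0.2  0.1  0.1  0.  -0.  -0.  -0.1 -0.1 -0.2 -0.2
 -0.2 -0.3 -0.3 -0.4  0.3  0.2  0.9]
```

View pics/w1zoom.png

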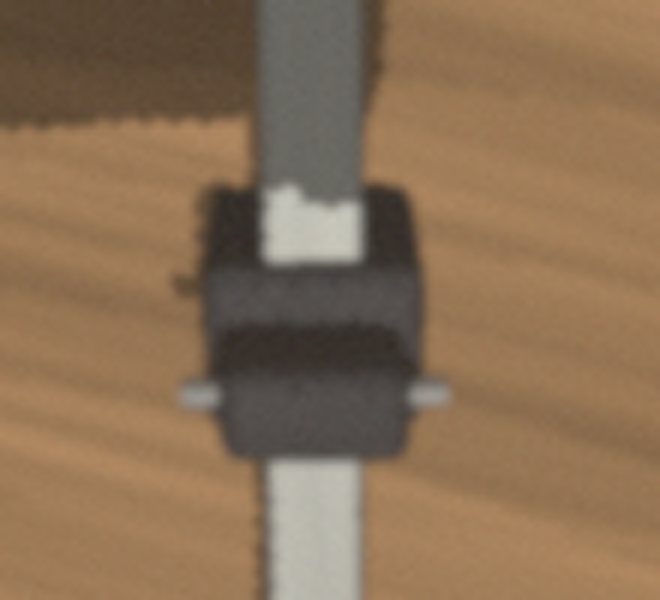

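```bash
python3 - <<'E'
from h import *
import cv2
s=pickle.load(open("wrist1.pkl","rb")); f=s["frame"]
cv2.imwrite("pics/w1head.png",cv2.resize(f[10:110,225:335],None,fx=6,fy=6,interpolation=cv2.INTER_CUBIC))
E
```

```text
(no output)
```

View pics/w1head.png

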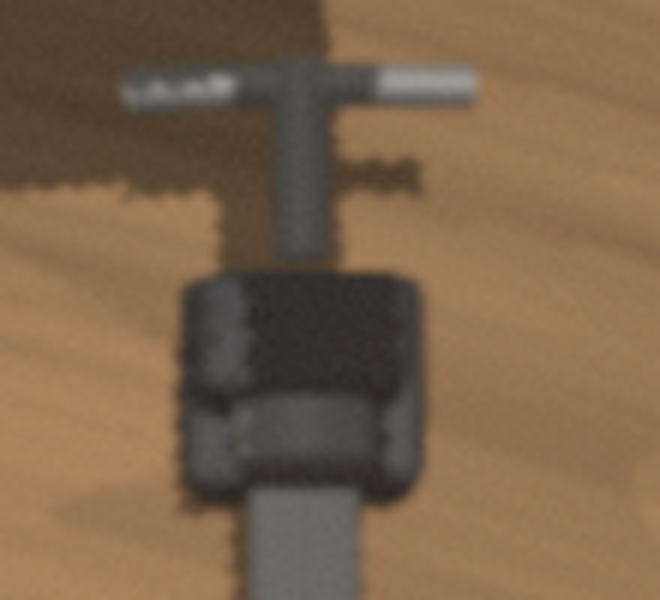

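```bash
python3 - <<'E'
from h import *
np.set_printoptions(precision=1,suppress=True)
s=pickle.load(open("wrist1.pkl","rb"))
sc=pickle.load(open("scene0.pkl","rb"));sd=pickle.load(open("side0.pkl","rb"))
u=np.array([np.cos(np.radians(17.18)),np.sin(np.radians(17.18))]);n=np.array([-u[1],u[0]]);p0=np.array([505.4,231.3])
def al(P): P=P[:,:2]-p0; return np.c_[P@u,P@n]
q=lambda x,y,o:(225+(x+.5)/6-.5,o+(y+.5)/6-.5)
print("head face z48 (-180)",al(plane(s,[q(305,485,10)],48,True)))
print("head back top z77 (-220)",al(plane(s,[q(305,275,10)],77,True)))
print("head foot tail corner z0 (-180) row500",al(plane(s,[q(215,500,10),q(395,500,10)],0,True)))
print("T z63 ",al(plane(s,[q(300,85,10)],60,True)))
print("jaw face z48",al(plane(s,[q(310,265,200)],48,True)))
print("jaw foot z0",al(plane(s,[q(230,190,200),q(390,190,200)],0,True)))
print("jaw top tail z77",al(plane(s,[q(315,457,200)],77,True)))
Z=lambda x,y:((x+.5)/4.7-.5+210,(y+.5)/4.7-.5+160)
Y=lambda x,y:((x+.5)/5-.5+200,(y+.5)/5-.5+160)
print("tail end",al(plane(sc,[Z(660,493)],48)),al(plane(sd,[Y(535,38)],48)))
print("side jaw feet",al(plane(sd,[Y(340,136),Y(379,130),Y(97,182),Y(147,177)],0)))
E
```

```text
head face z48 (-180) [[-118.     0.3]]
head back top z77 (-220) [[-151.5    0.6]]
head foot tail corner z0 (-180) row500 [[-119.1  -17.8]
 [-118.7   18.8]]
T z63  [[-190.2    0.1]]
jaw face z48 [[57.3 -0.3]]
jaw foot z0 [[ 59.  -17.7]
 [ 59.3  17.6]]
jaw top tail z77 [[84.7  0.3]]
tail end [[252.1  -2.8]] [[251.9   2.7]]
side jaw feet [[  56.3  -17.7]
 [  91.7  -20.7]
 [-160.8  -13.2]
 [-119.5  -21. ]]
```

```bash
python3 - <<'E'
from h import *
np.set_printoptions(precision=4,suppress=True)
p,R=cmd(); print(delta(p,R,[488.7,226.1,121.3],down(107.18)))
# rack seen from side/scene: refined later
E
```

```text
(array([ 0.14  ,  0.    , -0.0026]), array([-0.0086,  0.    ,  0.    ]))
```

Request:
{"name": "drive_tool", "arguments": {"deltas": [[0,0.008,0,-0.0005,-0.002,0,0],[0,0.024,0,-0.001,-0.004,0,0],[0,0.042,0,-0.0015,-0.006,0,0],[0,0.06,0,-0.002,-0.0086,0,0],[0,0.08,0,-0.0026,-0.0086,0,0],[0,0.1,0,-0.0026,-0.0086,0,0],[0,0.118,0,-0.0026,-0.0086,0,0],[0,0.13,0,-0.0026,-0.0086,0,0],[0,0.138,0,-0.0026,-0.0086,0,0],[0,0.14,0,-0.0026,-0.0086,0,0]]}}

```text
time: 2.7
tool_pos: [487.4, 226.3, 119.6]
tcp_rot: [-179.8, 89.9, -162.6]
ft_force: [-0.1, -0.5, 0.8]
finger_gap: 85.3
```

```bash
echo '[[-0.03,-0.13,0.21,-0.36,0,0],[0,-0.157,0.137,-0.255,0,0],[0.14,0,-0.0026,-0.0086,0,0]]' > moves.json
python3 - <<'E'
from h import *
from bench import sense,snapshot
np.set_printoptions(precision=3,suppress=True)
print(cmd()[0],ya(cmd()[1])); s=snapshot("wrist"); pickle.dump(s,open("wrist2.pkl","wb")); cv2.imwrite("pics/wrist2.png",s["frame"])
q=sense(); print(q["time"],q["tool_pos"])
E
```

```text
[488.71  226.088 121.292] 107.17764810435814
2.75 [487.878 226.256 120.297]
```

View pics/wrist2.png

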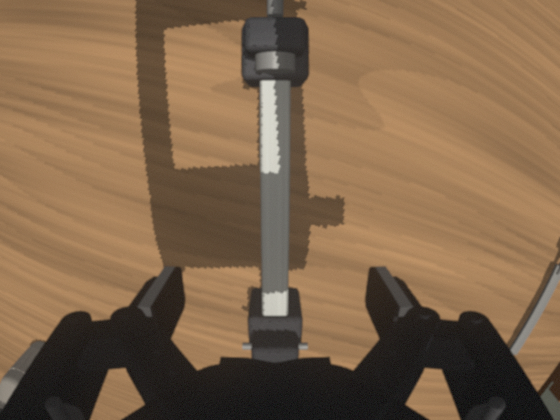

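```bash
python3 - <<'E'
from h import *
np.set_printoptions(precision=1,suppress=True)
s=pickle.load(open("wrist2.pkl","rb")); f=s["frame"]
hsv=cv2.cvtColor(f,cv2.COLOR_BGR2HSV)
print(f[70:92,275].mean(1)); print(f[310:325,272].mean(1)); print(f[285:300,255].mean(1))
L=[];Rr=[]
for r in range(90,310,5):
    i=np.where((hsv[r,245:305,1]<70)&(hsv[r,245:305,2]>60))[0]
    L.append((245+i[0]-.5,r)); Rr.append((245+i[-1]+.5,r))
A=plane(s,L,48,True);B=plane(s,Rr,48,True)
print("width",np.median(np.hypot(*(A-B)[:,:2].T)))
M=((A+B)/2)[:,:2]; v=cv2.fitLine(M.astype(np.float32),cv2.DIST_HUBER,0,.01,.01).ravel(); 
if v[0]<0: v[:2]*=-1
print("yaw",np.degrees(np.arctan2(v[1],v[0])),v[2:])
u=v[:2];n=np.array([-u[1],u[0]])
def al(P): P=P[:,:2]-np.array([488.71,226.09]); return np.c_[P@u,P@n]
print("line offset at grasp",al(v[None,2:]))
print("head face",al(plane(s,[(275,80.5)],48,True)),"jaw face",al(plane(s,[(275,317)],48,True)),al(plane(s,[(255,291)],0,True)))
E
```

```text
[ 66.7  61.   64.   59.   53.7  53.   53.   45.3  48.7  69.3 110.3 143.
 148.  138.7 125.7 119.7 111.  110.7 118.7 137.3 148.3 154.3]
[196.7 195.7 195.7 195.  184.3 151.3  97.7  64.   69.7  71.7  73.3  77.
  77.3  77.   77.7]
[126.3 113.7  86.3  59.7  50.   51.3  46.3  45.7  49.3  51.3  48.3  49.7
  50.3  51.3  45.3]
width 20.602668039825097
yaw 17.253925 [473.  221.2]
line offset at grasp [[-16.4  -0. ]]
head face [[-99.6   0.3]] jaw face [[75.8  0.4]] [[ 79.9 -18.1]]
```

Request:
{"name": "drive_tool", "arguments": {"deltas": [[0,0.006,0,0,-0.001,0,0],[0,0.02,0,0,-0.001,0,0],[0,0.036,0,0,-0.001,0,0],[0,0.052,0,0,-0.001,0,0],[0,0.068,0,0,-0.001,0,0],[0,0.082,0,0,-0.001,0,0],[0,0.093,0,0,-0.001,0,0],[0,0.1,0,0,-0.001,0,0],[0,0.104,0,0,-0.001,0,0],[0,0.104,0,0,-0.001,0,0]]}}

```text
time: 3.58
tool_pos: [488.6, 226.0, 16.9]
tcp_rot: [-176.1, 90.0, -158.9]
ft_force: [-0.1, 0.6, 0.1]
finger_gap: 85.3
```

Request:
{"name": "drive_tool", "arguments": {"deltas": [[30,0,0,0,0,0,0],[60,0,0,0,0,0,0],[90,0,0,0,0,0,0],[120,0,0,0,0,0,0],[150,0,0,0,0,0,0],[175,0,0,0,0,0,0],[200,0,0,0,0,0,0],[220,0,0,0,0,0,0],[255,0,0,0,0,0,0],[255,0,0,0,0,0,0]], "squeeze": 80}}

```text
time: 4.42
tool_pos: [488.8, 226.4, 17.7]
tcp_rot: [46.6, 90.0, 63.9]
ft_force: [-2.8, 1.4, 5.6]
finger_gap: 18.8
```

```bash
echo '[[-0.03,-0.13,0.21,-0.36,0,0],[0,-0.157,0.137,-0.255,0,0],[0.14,0,-0.0026,-0.0086,0,0],[0.104,0,0,-0.001,0,0]]' > moves.json
python3 - <<'E'
from h import *
from bench import sense,snapshot
np.set_printoptions(precision=3,suppress=True)
print(cmd()[0],ya(cmd()[1])); 
s=snapshot("side"); pickle.dump(s,open("side3.pkl","wb")); cv2.imwrite("pics/side3.png",cv2.resize(s["frame"][120:280,170:370],None,fx=3.7,fy=3.7,interpolation=cv2.INTER_CUBIC))
s=snapshot("wrist"); pickle.dump(s,open("wrist3.pkl","wb")); cv2.imwrite("pics/wrist3.png",s["frame"])
q=sense(); print(q)
E
```

```text
[488.71  226.088  17.292] 107.23494388387124
{'time': 4.5167, 'joint_pos': array([ 19.388,  10.334, 105.76 ,   0.022,  63.888, -87.862]), 'qd': array([-0.062,  0.009,  0.079, -0.027, -0.01 ,  0.005]), 'joint_efforts': array([ -1.618, -49.86 , -41.513,  -0.774,  -0.699,  -0.015]), 'tool_pos': array([488.774, 226.423,  17.682]), 'tcp_rot': array([50.544, 89.973, 67.784]), 'ft_force': array([-2.147,  1.416,  4.777]), 'wrist_torque': array([0.163, 0.41 , 0.004]), 'finger_gap': 18.30188510593108}
```

View pics/side3.png

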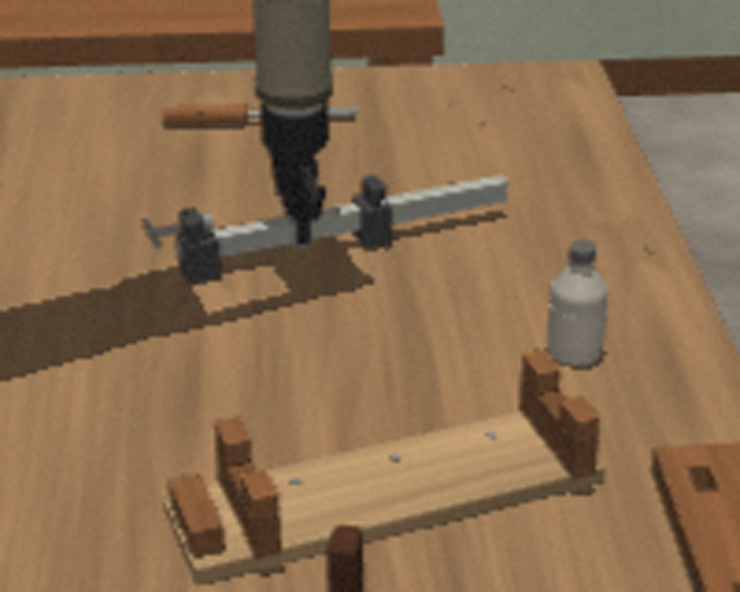

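View pics/wrist3.png

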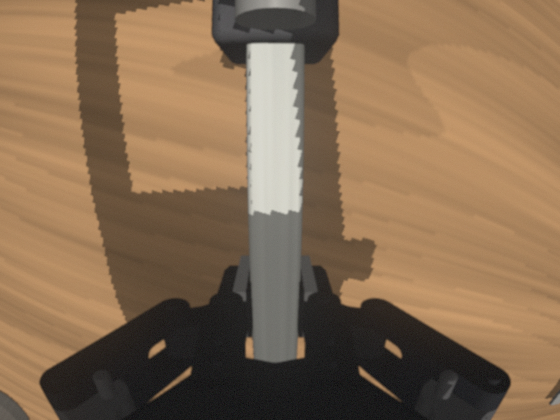

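Request:
{"name": "drive_tool", "arguments": {"deltas": [[255,-0.002,0,0,0,0,0],[255,-0.006,0,0,0,0,0],[255,-0.012,0,0,0,0,0],[255,-0.02,0,0,0,0,0],[255,-0.028,0,0,0,0,0],[255,-0.034,0,0,0,0,0],[255,-0.038,0,0,0,0,0],[255,-0.04,0,0,0,0,0],[255,-0.04,0,0,0,0,0],[255,-0.04,0,0,0,0,0]], "squeeze": 80}}

```text
time: 5.35
tool_pos: [488.6, 226.1, 57.3]
tcp_rot: [-146.1, 90.0, -128.9]
ft_force: [-0.6, 0.0, -9.4]
finger_gap: 19.2
```

```bash
python3 - <<'E'
from h import *
from bench import sense,snapshot
np.set_printoptions(precision=3,suppress=True)
s=snapshot("side"); pickle.dump(s,open("side4.pkl","wb")); cv2.imwrite("pics/side4.png",cv2.resize(s["frame"][140:220,190:330],None,fx=5,fy=5,interpolation=cv2.INTER_CUBIC))
s=snapshot("wrist"); pickle.dump(s,open("wrist4.pkl","wb")); cv2.imwrite("pics/wrist4.png",s["frame"])
q=sense(); print(q["tool_pos"],q["ft_force"],q["wrist_torque"],q["finger_gap"])
u=np.array([np.cos(np.radians(17.2)),np.sin(np.radians(17.2))]);t=q["wrist_torque"]
print("torque about horizontal perp-to-bar",-t[0]*u[1]+t[1]*u[0],"along",t[:2]@u)
E
```

```text
[488.297 225.947  56.812] [-0.263 -0.229 -9.948] [-0.021  0.003 -0.021] 19.05520971646405
torque about horizontal perp-to-bar 0.009484038879443902 along -0.019034106475528282
```

View pics/side4.png

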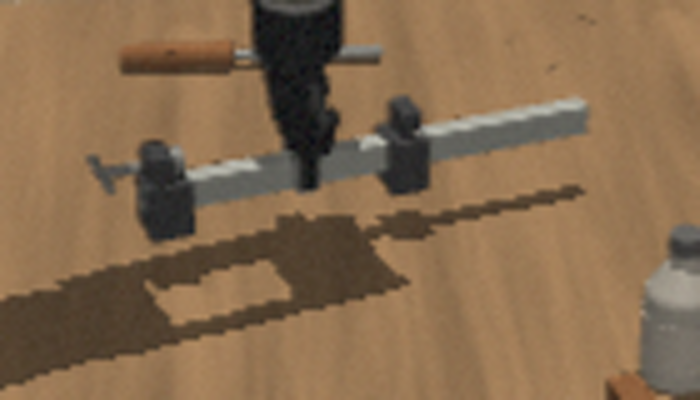

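View pics/wrist4.png

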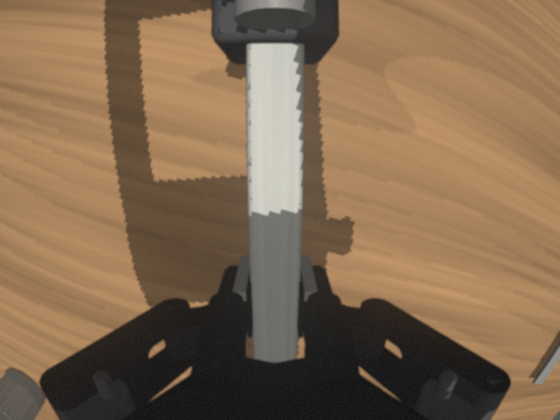

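Request:
{"name": "drive_tool", "arguments": {"deltas": [[255,-0.004,0,0,0,0,0],[255,-0.014,0,0,0,0,0],[255,-0.028,0,0,0,0,0],[255,-0.044,0,0,0,0,0],[255,-0.062,0,0,0,0,0],[255,-0.08,0,0,0,0,0],[255,-0.098,0,0,0,0,0],[255,-0.112,0,0,0,0,0],[255,-0.121,0,0,0,0,0],[255,-0.125,0,0,0,0,0]]}}

```text
time: 6.28
tool_pos: [489.7, 226.5, 184.8]
tcp_rot: [2.1, 89.8, 19.4]
ft_force: [0.9, 0.1, -7.7]
finger_gap: 18.6
```

```bash
echo '[[-0.03,-0.13,0.21,-0.36,0,0],[0,-0.157,0.137,-0.255,0,0],[0.14,0,-0.0026,-0.0086,0,0],[0.104,0,0,-0.001,0,0],[-0.04,0,0,0,0,0],[-0.125,0,0,0,0,0]]' > moves.json
python3 - <<'E'
from h import *
np.set_printoptions(precision=4,suppress=True)
p,R=cmd(); print(p,ya(R),delta(p,R,[498.3,-242.1,182.3],down(106.2)))
E
```

```text
[488.7098 226.0883 182.292 ] 107.23494388387124 (array([-0.    , -0.45  , -0.1296]), array([0.0181, 0.    , 0.    ]))
```

Request:
{"name": "drive_tool", "arguments": {"deltas": [[255,0,-0.003,-0.001,0,0,0],[255,0,-0.011,-0.003,0.001,0,0],[255,0,-0.024,-0.007,0.002,0,0],[255,0,-0.042,-0.012,0.003,0,0],[255,0,-0.064,-0.018,0.004,0,0],[255,0,-0.088,-0.025,0.005,0,0],[255,0,-0.114,-0.033,0.006,0,0],[255,0,-0.14,-0.04,0.007,0,0],[255,0,-0.166,-0.048,0.008,0,0],[255,0,-0.192,-0.055,0.009,0,0]]}}

```text
time: 7.12
tool_pos: [491.7, 23.9, 181.0]
tcp_rot: [172.4, 89.9, -171.0]
ft_force: [1.5, -0.5, -9.2]
finger_gap: 18.3
```

Request:
{"name": "drive_tool", "arguments": {"deltas": [[255,0,-0.026,-0.0075,0.001,0,0],[255,0,-0.052,-0.015,0.002,0,0],[255,0,-0.078,-0.0225,0.003,0,0],[255,0,-0.104,-0.03,0.004,0,0],[255,0,-0.13,-0.0375,0.005,0,0],[255,0,-0.154,-0.0445,0.006,0,0],[255,0,-0.176,-0.051,0.007,0,0],[255,0,-0.194,-0.056,0.008,0,0],[255,0,-0.208,-0.06,0.009,0,0],[255,0,-0.218,-0.063,0.009,0,0]]}}

```text
time: 7.95
tool_pos: [494.1, -202.4, 181.2]
tcp_rot: [151.1, 89.9, 167.2]
ft_force: [1.3, 0.4, -8.1]
finger_gap: 18.6
```

Request:
{"name": "drive_tool", "arguments": {"deltas": [[255,0,-0.006,-0.002,0,0,0],[255,0,-0.01,-0.003,0,0,0],[255,0,-0.013,-0.004,0,0,0],[255,0,-0.015,-0.004,0,0,0],[255,0,-0.016,-0.004,0,0,0],[255,0,-0.016,-0.004,0,0,0],[255,0,-0.016,-0.004,0,0,0],[255,0,-0.016,-0.004,0,0,0],[255,0,-0.016,-0.004,0,0,0],[255,0,-0.016,-0.004,0,0,0]]}}

```text
time: 8.78
tool_pos: [496.1, -216.8, 182.3]
tcp_rot: [-31.4, 90.0, -15.2]
ft_force: [-0.4, 0.4, -8.9]
finger_gap: 19.1
```

```bash
echo '[[-0.03,-0.13,0.21,-0.36,0,0],[0,-0.157,0.137,-0.255,0,0],[0.14,0,-0.0026,-0.0086,0,0],[0.104,0,0,-0.001,0,0],[-0.04,0,0,0,0,0],[-0.125,0,0,0,0,0],[0,-0.192,-0.055,0.009,0,0],[0,-0.218,-0.063,0.009,0,0],[0,-0.016,-0.004,0,0,0]]' > moves.json
python3 - <<'E'
from h import *
from bench import sense,snapshot
np.set_printoptions(precision=3,suppress=True)
print(cmd()[0],ya(cmd()[1]))
for n in ("scene","side","wrist"):
    s=snapshot(n); pickle.dump(s,open(n+"5.pkl","wb")); cv2.imwrite(f"pics/{n}5.png",s["frame"])
f=pickle.load(open("side5.pkl","rb"))["frame"]; cv2.imwrite("pics/side5z.png",cv2.resize(f[160:290,200:350],None,fx=4.6,fy=4.6,interpolation=cv2.INTER_CUBIC))
f=pickle.load(open("scene5.pkl","rb"))["frame"]; cv2.imwrite("pics/scene5z.png",cv2.resize(f[130:270,190:290],None,fx=4.2,fy=4.2,interpolation=cv2.INTER_CUBIC))
q=sense(); print(q["time"],q["joint_pos"],q["tool_pos"],q["ft_force"],q["wrist_torque"],q["finger_gap"])
E
```

```text
[ 496.069 -216.975  182.292] 106.20361985263575
8.9333 [ -29.045    0.014   98.206   -0.001   81.777 -135.252] [ 496.087 -216.936  182.311] [ 0.024  0.407 -8.123] [0.001 0.002 0.027] 19.18247371866781
```

View pics/wrist5.png

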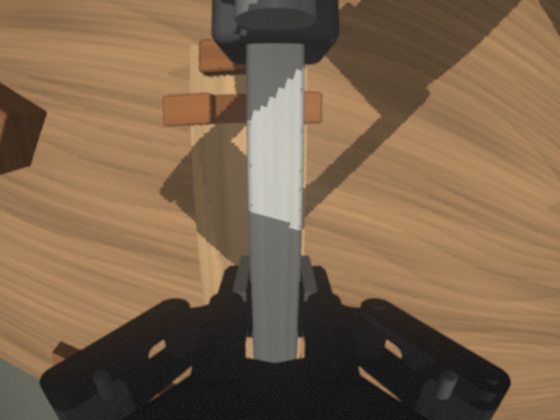

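View pics/side5z.png

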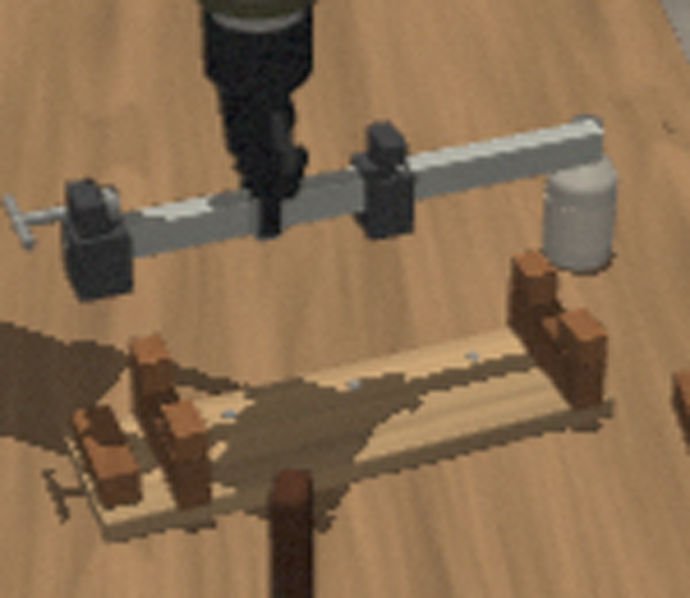

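View pics/scene5z.png

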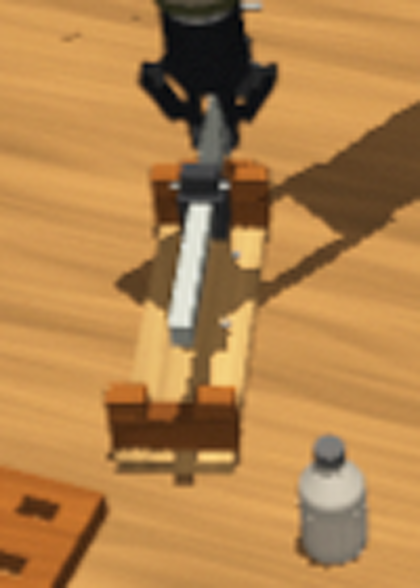

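```bash
python3 - <<'E'
from h import *
s=pickle.load(open("wrist5.pkl","rb"));f=s["frame"]
cv2.imwrite("pics/w5z.png",cv2.resize(f[30:140,150:335],None,fx=4.3,fy=4.3,interpolation=cv2.INTER_CUBIC))
d=pickle.load(open("side0.pkl","rb"))["frame"]
cv2.imwrite("pics/s0tail.png",cv2.resize(d[205:260,300:345],None,fx=10,fy=10,interpolation=cv2.INTER_CUBIC))
d=pickle.load(open("scene0.pkl","rb"))["frame"]
cv2.imwrite("pics/c0rack.png",cv2.resize(d[160:250,205:265],None,fx=6.5,fy=6.5,interpolation=cv2.INTER_CUBIC))
E
```

```text
(no output)
```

View pics/w5z.png

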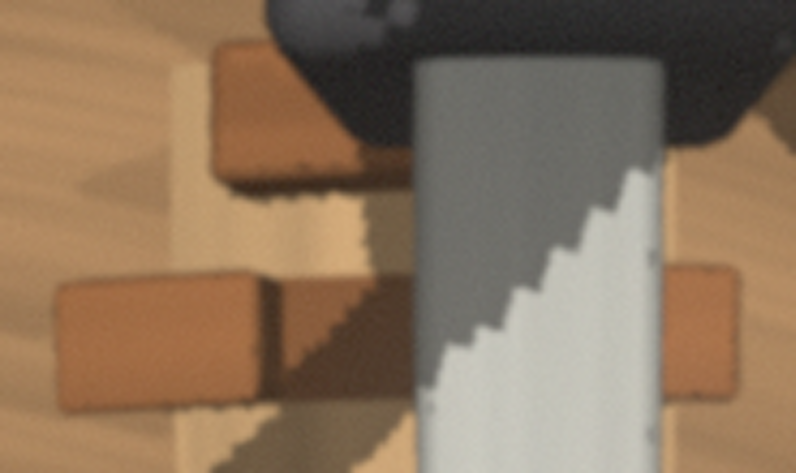

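View pics/s0tail.png

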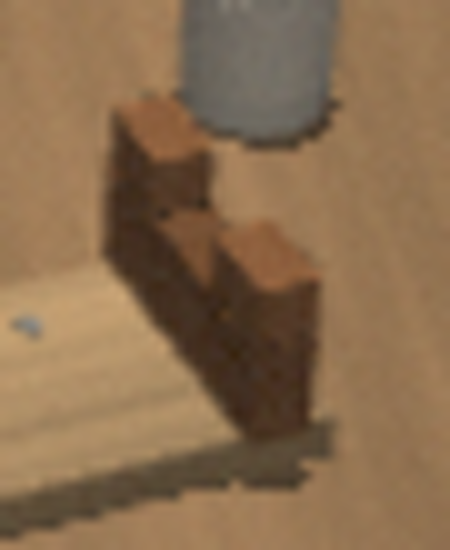

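View pics/c0rack.png

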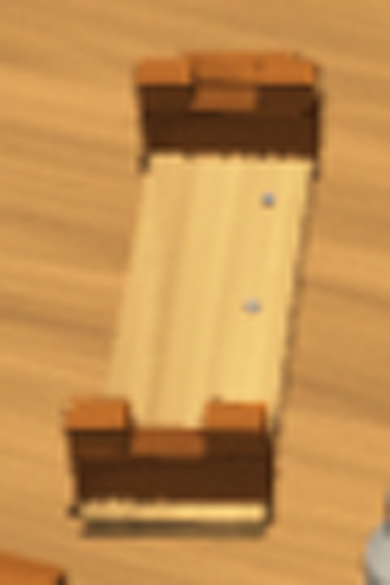

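```bash
python3 - <<'E'
from h import *
np.set_printoptions(precision=1,suppress=True)
w=pickle.load(open("wrist5.pkl","rb"));sc=pickle.load(open("scene0.pkl","rb"));sd=pickle.load(open("side0.pkl","rb"))
z=lambda L,k,x,y:[((a+.5)/k-.5+x,(b+.5)/k-.5+y) for a,b in L]
H=plane(w,z([(55,286),(62,411),(740,264),(740,400)],4.3,150,30),85,True)
print("head bearer corners",H[:,:2]); L=(H[0]+H[1])/2;R_=(H[2]+H[3])/2
print("len",np.linalg.norm(L-R_),"thick",np.linalg.norm(H[0]-H[1]),np.linalg.norm(H[2]-H[3]),"mid",(L+R_)/2,"yaw from x axis",np.degrees(np.arctan2(*(R_-L)[[1,0]]))-90)
E1=(H[2]-H[0]);E2=H[3]-H[1];print([np.degrees(np.arctan2(e[1],e[0]))-90 for e in (E1,E2)])
N=plane(w,z([(264,272),(264,405)],4.3,150,30),85,True);print("notch left",N[:,:2],np.linalg.norm(N.mean(0)-L), "(38 expected)")
B=plane(w,[(192,60),(191.5,75),(191.5,140),(205,290)],18,True);print("base edge",B[:,:2])
T=plane(sd,z([(115,112),(158,92),(268,293),(320,277)],10,300,205),85);print("tail side",T[:,:2],T.mean(0)[:2],np.linalg.norm(T[0]-T[2]),np.linalg.norm(T[1]-T[3]))
C=plane(sc,z([(67,400),(265,402),(71,430),(268,430)],6.5,205,160),85);print("tail scene",C[:,:2],C.mean(0)[:2])
C2=plane(sc,z([(138,60),(318,60),(140,86),(318,84)],6.5,205,160),85);print("head scene",C2[:,:2],C2.mean(0)[:2])
E
```

```text
head bearer corners [[ 430.6 -324.3]
 [ 452.  -317.4]
 [ 396.6 -210.7]
 [ 419.1 -203.8]]
len 118.47922774697157 thick 22.40824709012211 23.5373494216394 mid [ 424.6 -264.1   85. ] yaw from x axis 16.41844090660996
[np.float64(16.692807583346138), np.float64(16.143095651697635)]
notch left [[ 420.  -288. ]
 [ 442.3 -281.9]] 37.323010728392674 (38 expected)
base edge [[ 391.8 -328.9]
 [ 406.1 -325.2]
 [ 466.9 -308.8]
 [ 621.6 -260.8]]
tail side [[ 695.  -128.2]
 [ 712.5 -116.8]
 [ 729.8 -239.9]
 [ 749.1 -232.4]] [ 721.6 -179.3] 116.95073164543639 121.22914732938953
tail scene [[ 733.4 -237.9]
 [ 698.3 -124.6]
 [ 754.7 -225.4]
 [ 718.6 -114.4]] [ 726.3 -175.6]
head scene [[ 436.1 -324.1]
 [ 399.4 -209.1]
 [ 459.9 -312. ]
 [ 421.9 -200.2]] [ 429.3 -261.4]
```

```bash
python3 - <<'E'
from h import *
np.set_printoptions(precision=4,suppress=True)
p,R=cmd(); print(delta(p,R,[496.2,-243.1,182.3],down(106.35)))
E
```

```text
(array([-0.    , -0.0251, -0.0072]), array([-0.0026,  0.    ,  0.    ]))
```

Request:
{"name": "drive_tool", "arguments": {"deltas": [[255,0,-0.002,-0.0006,-0.0005,0,0],[255,0,-0.006,-0.0017,-0.001,0,0],[255,0,-0.011,-0.003,-0.0015,0,0],[255,0,-0.016,-0.0045,-0.002,0,0],[255,0,-0.02,-0.0057,-0.0025,0,0],[255,0,-0.023,-0.0066,-0.0026,0,0],[255,0,-0.025,-0.0072,-0.0026,0,0],[255,0,-0.025,-0.0072,-0.0026,0,0],[255,0,-0.025,-0.0072,-0.0026,0,0],[255,0,-0.025,-0.0072,-0.0026,0,0]]}}

```text
time: 9.77
tool_pos: [496.1, -242.9, 182.3]
tcp_rot: [86.5, 90.0, 102.8]
ft_force: [-0.4, 0.1, -9.2]
finger_gap: 18.7
```

Request:
{"name": "drive_tool", "arguments": {"deltas": [[255,0.003,0,0,0,0,0],[255,0.008,0,0,0,0,0],[255,0.015,0,0,0,0,0],[255,0.023,0,0,0,0,0],[255,0.031,0,0,0,0,0],[255,0.039,0,0,0,0,0],[255,0.046,0,0,0,0,0],[255,0.052,0,0,0,0,0],[255,0.057,0,0,0,0,0],[255,0.06,0,0,0,0,0]]}}

```text
time: 10.6
tool_pos: [495.8, -242.8, 121.3]
tcp_rot: [134.4, 89.9, 150.7]
ft_force: [-0.1, -0.3, -7.9]
finger_gap: 19.0
```

```bash
echo '[[-0.03,-0.13,0.21,-0.36,0,0],[0,-0.157,0.137,-0.255,0,0],[0.14,0,-0.0026,-0.0086,0,0],[0.104,0,0,-0.001,0,0],[-0.04,0,0,0,0,0],[-0.125,0,0,0,0,0],[0,-0.192,-0.055,0.009,0,0],[0,-0.218,-0.063,0.009,0,0],[0,-0.016,-0.004,0,0,0],[0,-0.025,-0.0072,-0.0026,0,0],[0.06,0,0,0,0,0]]' > moves.json
python3 - <<'E'
from h import *
from bench import sense,snapshot
np.set_printoptions(precision=3,suppress=True)
print(cmd()[0],ya(cmd()[1]))
for n in ("scene","side","wrist"):
    s=snapshot(n); pickle.dump(s,open(n+"6.pkl","wb")); cv2.imwrite(f"pics/{n}6.png",s["frame"])
f=pickle.load(open("side6.pkl","rb"))["frame"]; cv2.imwrite("pics/side6z.png",cv2.resize(f[180:280,200:350],None,fx=5.2,fy=5.2,interpolation=cv2.INTER_CUBIC))
f=pickle.load(open("scene6.pkl","rb"))["frame"]; cv2.imwrite("pics/scene6z.png",cv2.resize(f[140:270,190:290],None,fx=4.6,fy=4.6,interpolation=cv2.INTER_CUBIC))
q=sense(); print(q["time"],q["joint_pos"],q["tool_pos"],q["ft_force"],q["wrist_torque"],q["finger_gap"])
E
```

```text
[ 496.131 -242.991  122.292] 106.35258887936978
10.75 [ -31.414    4.67    99.917   -0.001   75.428 -137.763] [ 496.073 -242.979  122.189] [-0.01  -0.221 -8.352] [ 0.006 -0.033  0.024] 19.03245831702983
```

View pics/wrist6.png

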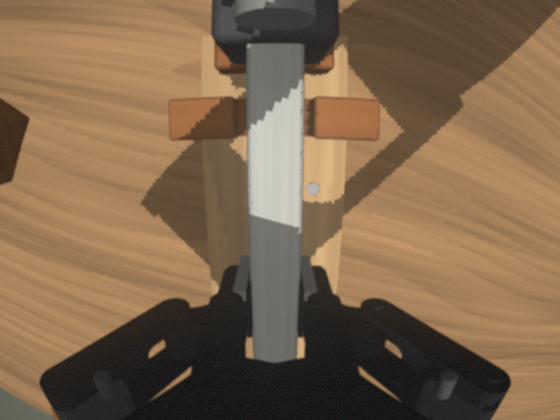

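View pics/side6z.png

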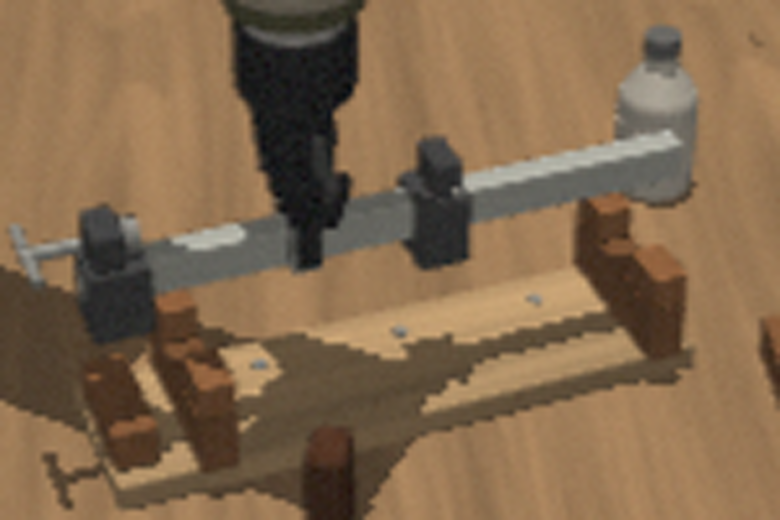

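View pics/scene6z.png

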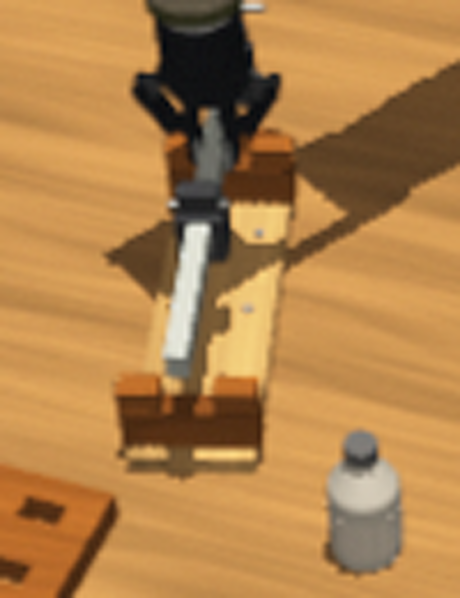

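```bash
python3 - <<'E'
from h import *
np.set_printoptions(precision=1,suppress=True)
w=pickle.load(open("wrist6.pkl","rb"));f=w["frame"]
cv2.imwrite("pics/w6z.png",cv2.resize(f[30:150,160:390],None,fx=3.4,fy=3.4,interpolation=cv2.INTER_CUBIC))
hsv=cv2.cvtColor(f,cv2.COLOR_BGR2HSV)
L=[];Rr=[]
for r in range(60,250,5):
    i=np.where((hsv[r,225:325,1]<50)&(hsv[r,225:325,2]>60))[0]
    L.append((225+i[0]-.5,r)); Rr.append((225+i[-1]+.5,r))
for zt in (153,):
    A=plane(w,L,zt,True);B=plane(w,Rr,zt,True)
    print("width",np.hypot(*(A-B)[:,:2].T))
    M=((A+B)/2)[:,:2]; v=cv2.fitLine(M.astype(np.float32),cv2.DIST_HUBER,0,.01,.01).ravel()
    if v[0]<0: v[:2]*=-1
    print("bar yaw",np.degrees(np.arctan2(v[1],v[0])),v[2:])
print(f[35:52,275].mean(1))
print("head face(-180)",plane(w,[(275.5,43)],153,True))
E
```

```text
width [19.8 19.5 19.5 18.8 19.1 19.1 19.2 19.2 19.2 19.5 19.2 19.3 19.3 19.3
 19.4 19.1 19.1 18.8 19.2 18.9 18.9 19.3 19.4 19.5 19.5 24.9 25.4 19.1
 19.5 19.6 19.7 19.4 19.5 19.2 19.3 19.4 19.2 19.3]
bar yaw 16.299532 [ 448.9 -257.1]
[ 43.7  43.3  39.3  43.   37.   38.   39.   53.   80.3 102.  107.  105.3
 107.7 105.7 108.  106.7 107.3]
head face(-180) [[ 400.2 -271.2  153. ]]
```

View pics/w6z.png

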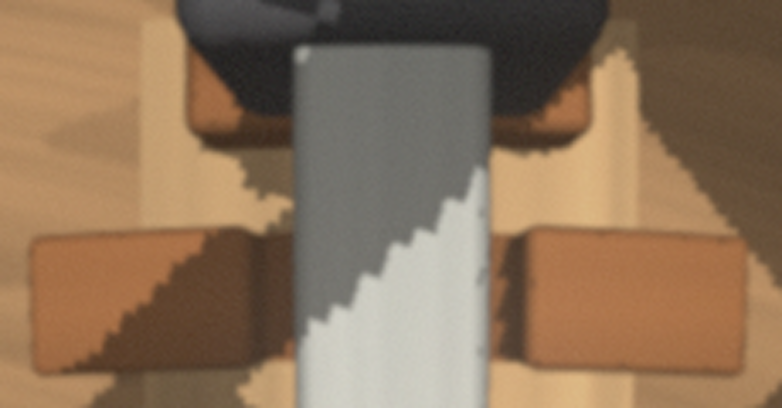

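```bash
python3 - <<'E'
from h import *
np.set_printoptions(precision=2,suppress=True)
w=pickle.load(open("wrist6.pkl","rb"));sc=pickle.load(open("scene6.pkl","rb"));sd=pickle.load(open("side6.pkl","rb"))
z=lambda L,k,x,y:[((a+.5)/k-.5+x,(b+.5)/k-.5+y) for a,b in L]
H=plane(w,z([(30,238),(34,375),(745,234),(746,376)],3.4,160,30),85,True)[:,:2]
L=(H[0]+H[1])/2;R_=(H[2]+H[3])/2;m=(L+R_)/2
print(H,"len",np.linalg.norm(L-R_),"mid",m,"yaw",[np.degrees(np.arctan2(e[1],e[0]))-90 for e in (H[2]-H[0],H[3]-H[1])])
N=plane(w,z([(251,300),(527,300)],3.4,160,30),85,True)[:,:2];print("notch edges",N,N.mean(0),np.linalg.norm(N[0]-N[1]))
u=np.array([np.cos(np.radians(16.3)),np.sin(np.radians(16.3))]);n=np.array([-u[1],u[0]])
bh=np.array([400.2,-271.2])+25*u; bl=np.array([448.9,-257.1])
print("bar_head by face",bh,"by TCP",np.array([496.1,-243])-74.6*u,"err along",(m-bh)@u,"lateral bar off notch",(m-bl)@n,(N.mean(0)-bl)@n)
# tail: scene/side, bar end z=153 top and tail bearer
S=lambda L:z(L,5.2,200,180); C=lambda L:z(L,4.6,190,140)
print("side bar end top",plane(sd,S([(666,130),(683,141)]),153)[:,:2],"expect end mid",np.array([496.1,-243])+265.4*u)
print("scene bar end top",plane(sc,C([(165,358),(188,360)]),153)[:,:2])
T=plane(sd,S([(577,204),(598,193),(657,300-8),(686,273)]),85)[:,:2];print("tail side",T)
T=plane(sc,C([(118,380),(257,377),(120,399),(260,397)]),85)[:,:2];print("tail scene",T,T.mean(0))
print("proj expected notch_tail",m+310*u)
# level check: bar underside in side view near face z=125
print("underside near edge: predicted px at own x -150 and 180, z=125",[tuple(proj(sd,np.r_[np.array([496.1,-243])+(x+80.4)*u-10*n,125])[0]) for x in (-170,-20,40,184)])
E
```

```text
[[ 430.32 -324.48]
 [ 452.45 -318.04]
 [ 396.54 -211.73]
 [ 419.14 -204.08]] len 118.21122178638247 mid [ 424.61 -264.58] yaw [np.float64(16.677846387459326), np.float64(16.293911853295498)]
notch edges [[ 431.44 -285.63]
 [ 418.95 -243.09]] [ 425.19 -264.36] 44.33653155808417
bar_head by face [ 424.2  -264.18] by TCP [ 424.5  -263.94] err along 0.2883147405027423 lateral bar off notch -0.36416449946085994 -0.3128641193251571
side bar end top [[ 744.08 -163.68]
 [ 752.77 -177.76]] expect end mid [ 750.83 -168.51]
scene bar end top [[ 759.04 -173.5 ]
 [ 755.34 -154.94]]
tail side [[ 690.21 -147.29]
 [ 706.69 -135.31]
 [ 726.43 -250.33]
 [ 749.18 -231.49]]
tail scene [[ 738.25 -234.01]
 [ 698.86 -123.85]
 [ 757.38 -223.29]
 [ 719.1  -112.85]] [ 728.4 -173.5]
proj expected notch_tail [ 722.15 -177.58]
underside near edge: predicted px at own x -150 and 180, z=125 [(np.float64(231.75946479463994), np.float64(235.68721229693475)), (np.float64(275.4056278751306), np.float64(225.90780866811008)), (np.float64(292.07342322093984), np.float64(222.17320551436407)), (np.float64(330.3692341152717), np.float64(213.59260723042894))]
```

Request:
{"name": "drive_tool", "arguments": {"deltas": [[255,0,0,0,0,0,0],[255,0,0,0,0,0,0],[255,0,0,0,0,0,0],[255,0,0,0,0,0,0],[255,0,0,0,0,0,0],[255,0,0,0,0,0,0],[255,0,0,0,0,0,0],[255,0,0,0,0,0,0],[255,0,0,0,0,0,0],[255,0,0,0,0,0,0]]}}

```text
time: 11.58
tool_pos: [496.1, -243.0, 122.3]
tcp_rot: [-174.4, 90.0, -158.1]
ft_force: [-0.3, -0.1, -7.9]
finger_gap: 19.0
```

```bash
python3 - <<'E'
from h import *
from bench import sense,snapshot,hand_in
np.set_printoptions(precision=3,suppress=True)
s=snapshot("wrist"); o=pickle.load(open("wrist6.pkl","rb")); print("img diff in bar area",np.abs(s["frame"].astype(int)-o["frame"])[40:250,240:310].mean())
q=sense(); print(q["time"],q["qd"],q["tool_pos"],q["ft_force"],q["wrist_torque"],q["finger_gap"])
print(hand_in())
E
```

```text
img diff in bar area 2.2173469387755103
11.6333 [ 0.026  0.027 -0.003  0.006  0.106  0.018] [ 496.11  -242.995  122.282] [-0.137 -0.13  -9.871] [ 0.015 -0.014  0.018] 18.763001249178046
the job is handed in; nothing more can be done
None
```

The clamp is held level and steady over both notches, with the fixed head at the stop-block end. I handed the job in at 11.6 s, still gripping.

**Grasp:** The sliding jaw measured about 43 mm along its travel, which puts the balance point at own x ≈ -80 mm. I gripped the bar there with 80 N. After the lift, the wrist torque was only about 0.01–0.03 N m, so the clamp is balanced to within a few millimetres.

**Path:** I carried the clamp to the rack with its feet about 165 mm up, clear of the glue bottle, and lowered it only above the rack. Nothing touched the rack, mallet, bottle or chisel.

**Last checks:**
- **Over the head notch:** the bar is within about 0.5 mm of the notch middle, both along and across.
- **Alignment:** the bar's yaw is 16.3°, against 16.3–16.7° measured for the rack.
- **Height:** the gripper height puts the bar's underside about 125 mm above the bench, 40 mm over the bearer tops. The side view matched that height at both ends of the bar.
- **Steadiness:** the arm was still, and the wrist picture of the bar did not change over the last second.

**What disagreed:** The tail notch is the least certain point.
- **Scene camera:** it reads the rack 4–6 mm off from the wrist camera at both bearers, so I took that as its own offset. The wrist camera could not see the tail bearer, so the tail alignment is good to about 1–2 mm.
- **Side view:** my last reading of the tail bearer there was poor because the bar hid its corners, so I did not use it.
- **Bar length:** my first overall measurement came out 5 mm long. I relied on the wrist camera for the grasp and placing.

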